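# Poke the stuck coffee puck out of its stand

### The arm

A 6-joint arm with a two-finger parallel gripper is mounted at the origin on a cart in front of the work surface, level with it; the furniture and walls round the work are solid. World frame = base frame: x ahead of the robot, y to its left, z up, the work surface at z = 0. Lengths are in m, angles in rad, forces in N, time in s.
With the tool pointing down it reaches from about 0.35 to 0.975 m from the base axis. Payload 4.9 kg.
Tool frame: the origin (TCP) lies between the finger pads; the fingertips stand 25 mm ahead of it and the grasp point (between the pads) lies 6 mm ahead of it; z points along the fingers, y is the line along which they close (so a half turn about z gives the same grasp; the last joint's range is limited). The gripper opens to 85 mm and grips with 20 to 120 N. Pads are 22 mm wide; open, the fingers measure 114 mm over their backs; the gripper's body (76 mm by 85 mm) begins 54 mm behind the grasp point. The pads swing forward as they close: fully open they stand 13 mm farther back than shut.
Start: joints at [-1.243, 0.053, 1.613, -0, 1.476, -0.119], TCP at [0.27, -0.564, 0.256] pointing down, gripper open.
Joint ranges: [-3.01, 3.01], [-1.01, 2.22], [0.06, 2.58], [-1.02, 4.17], [0.09, 2.62], [-3.14, 3.14]. Speed limits (rad/s): [2.57, 2.57, 3.14, 3.14, 3.14, 3.14].

### API

Orientations are given as a unit quaternion [w, x, y, z].
In Python, from plant import manip gives the robot as it stands.
- The arm moves only by the shell command python3 -m inch 'ROWS'. ROWS is JSON, a list of rows, each a list of 3 entries, a list of its own where there are three numbers: the shift along the tool's x, y, z in m, then the turn, a rotation vector about the tool's x, y, z in rad, then the opening, from 0 (shut) to 1 (fully open). A call has 1 to 8 rows; each row shifts and turns the commanded pose from where the row before left it, along the tool's axes as they then stand; what a row does not reach is not made up. A row lasts 1/10 s, in which the tool goes at most 50 mm and 8.59 degrees, less where a joint would pass 70% of its speed; a pose out of reach is approached as far as the arm can. A call with a gripper value outside its range is refused whole. The fingers move at their own pace and stop on an object; the grip force is fixed at half the most. Time passes only in rows, so rows that do not move let the fingers close. It gives the time, the measured TCP pose, the force, the opening and the grip force at its end, in the units of the state.
- manip.state(): the state, without advancing time (a new reading comes with each control period).
- manip.grab_frame(name): name is "side" or "top"; returns (picture, depth): 480x640x3 uint8, red, green, blue; 480x640 float32, m along the optical axis (not along the pixel's ray), 0 where there is no reading.
- manip.camera_params(name): a dict with "camera_matrix" (3x3 intrinsics, pixels), "k1" (the pictures are not rectified: a ray, as slopes to the right and down, at radius r is drawn at 1 + k1 r^2 times it, then the intrinsics apply), "rvec" (rotation vector, rad) and "tvec" (3), from world to camera coordinates, as OpenCV has them. Camera axes: x right, y down, z forward; pixel columns grow to the right and rows downward; lengths in m; the calibration is good to about 2 mm. A picture is of the moment at which its call begins. camera_params takes no time and is no camera call.
- manip.job_done(): hands the job in; it is judged then, once.
Trained networks look in the newest picture that a camera, given by its name, has taken for a name from the list of things; names that differ only in an ending like _2 or _b are one class to them, and where a whole thing is asked for, a point or a joint stands for the part that bears it (a point fixed in the world has none). Each returns a list of dicts, best first, with "score" (0 to 1); they miss things now and then, are a little off and sometimes report something else, mostly with a low value. They report only what shows in the picture. A call takes as long as a camera call. They do not tell look-alikes from the thing itself.
- manip.look_for(camera, label): "point" ([x, y, z] in m, in world coordinates, good to about 4 mm: the middle of the surface that is visible of it).
The state is a dict: "time": time; "joint_pos": joint angles; "joint_vel": joint speeds; "joint_efforts": joint torques, N m; "tool_pos": TCP position; "tool_rot": TCP orientation; "contact_force": force on the tool from outside, world axes, zero at the start; "ft_torque": the same for the moment, N m; "gripper_width": opening from 0.0 (shut) to 1.0 (fully open); "grasp_force": force on a finger pad.
Only numpy, scipy, OpenCV 4.12 (cv2) and the standard library are available. Lean on these libraries where they do the work, as an engineer would, in place of code of your own. Each camera call takes 0.05 s, during which the arm holds its last target. There are 200 camera calls.

### The job

The flat-topped steel puck is stuck level in its wooden stand. Take the hook, feel under the stand for the access hole below that puck and poke it up with the hook's pin, then stand the hook upright on the worktop, clear of the stand, pull the puck out and stand it flat side up on the floor of the white tray. Leave the ridged puck in its recess and the crockery and the cream portion where they are.

Things in the scene. Friction and masses are not known exactly. Their poses are not given: they have to be found in the camera images.
- stand: wooden stand, fixed, 84 mm deep (x) x 176 wide (y) x 108 high; origin on the worktop under its centre, z up. Stands on two 12 mm end panels (y = +-82 mm); open below from front (-x) and back, 60 mm clear height. Deck with two round recesses of 50 mm diameter at x = 0, y = +-40 mm; their floor, 68 mm up, is the top of an 8 mm sole plate with one access hole below each recess
- recess_left (a point): centre of the floor of the stand's recess at y = +40 mm. The round access hole in that floor, 13 mm wide, is at stand x = 0 but is shifted along stand y by an unknown amount up to 10 mm either way (the same for both holes). It cannot be seen, only felt: from below the pin stops at 60 mm height on solid plate, but in the hole it goes on to the puck at 68 mm
- recess_right (a point): centre of the floor of the stand's recess at y = -40 mm; same access hole as on the left
- puck_flat: steel puck, plain flat top with a faint dark ring, 48 mm diameter, 40 high, about 0.15 kg; origin centre of its underside. Sits in either recess, top level with the deck, clamped by spring plungers front and back in the recess wall: moves at about 4 to 9 N upward and stays where it is pushed to while its underside is 10 mm or more below the deck's top
- puck_ridged: steel puck of the same size with three raised radial ridges (4 mm) on its top, in the other recess; origin at the centre of its underside
- hook: steel push-out hook, 0.18 kg, standing on the worktop. Origin on its underside below the grip axis, z up, x along its arm. Upright black square grip 18 x 18 mm on the axis, 56 to 140 mm above the underside; foot under it 30 (x) x 60 (y) x 8 mm; arm 14 mm wide, 8 thick, along +x to x = 97 mm; upright pin at the arm's end. With the arm raised against the sole plate a puck is lifted 20 mm
- hook_pin (a point): tip of the hook's upright round pin, 7.5 mm diameter, at hook x = 90, y = 0, z = 36 mm (28 mm above the arm)
- tray: white shallow rectangular tray, fixed on the worktop, 230 (x) x 155 (y) x 26 mm; origin under its centre; its flat floor, 187 x 112 mm, is 10 mm above the worktop
- mug: grey mug, bystander, 70 x 102 x 90 mm; origin on its underside
- cup: white tea cup, bystander, 82 x 112 x 67 mm; origin on its underside
- sugar_bowl: white lidded sugar bowl, bystander, 67 x 67 x 74 mm; origin on its underside
- creamer: small cream portion cup, bystander, 48 x 39 x 19 mm; origin on its underside
Mind the look-alikes: they are no part of the job. Leave any orange or purple look-alike of the puck_ridged alone.

How it is judged:
On the way:
1. the flat-topped puck has been pushed up at least 12 mm in its recess by the hook (z of puck_flat in the frame of stand between 0.08 and 0.1 m and contact force between hook and puck_flat above 0.2 N and x of puck_flat in the frame of stand between -0.006 and 0.006 m), for 0.1 s.
At the end, for the whole second after the job is handed in: Flat puck stands flat side up (tilt < 0.1 rad), at rest on the tray floor, centre within 72 mm of the tray centre lengthwise, 36 mm across; hook at rest upright (< 0.1 rad) on the worktop (6 mm), grip and pin outside the stand outline; ridged puck down in its recess within 6 mm (x of puck_flat in the frame of tray between -0.072 and 0.072 m and y of puck_flat in the frame of tray between -0.036 and 0.036 m and z of puck_flat in the frame of tray between 0.005 and 0.016 m and angle between each of puck_flat, hook's own z axis and vertical below 0.1 rad and linear speed of each of puck_flat, hook below 0.02 m/s and height (world z) of hook between -0.006 and 0.006 m and (x of hook in the frame of stand below -0.047 m or x of hook in the frame of stand above 0.047 m or y of hook in the frame of stand below -0.09 m or y of hook in the frame of stand above 0.09 m) and (x of hook_pin in the frame of stand below -0.047 m or x of hook_pin in the frame of stand above 0.047 m or y of hook_pin in the frame of stand below -0.09 m or y of hook_pin in the frame of stand above 0.09 m) and z of puck_ridged in the frame of stand between 0.062 and 0.074 m); the robot touches nothing.
It fails at once if the ridged puck is raised more than 10 mm (z of puck_ridged in the frame of stand above 0.078 m).
It fails at once if the mug, cup, sugar bowl or cream portion is shifted more than 30 mm (distance of any of mug, cup, sugar_bowl, creamer from where it was at the start of the episode above 0.03 m).
It also fails if it takes over 64 s, if anything falls off the work surface, if the arm or the gripper's body presses on something with over 40 N, if the wrist force passes 120 N, or if a joint passes its speed limit or range.

## Working session

There is one attempt and no reset: what is moved stays moved. The work goes in short steps, Python scripts to look and compute and a shell command to move; the robot and the scene stay as the last step left them, time stands still between calls to the robot, and variables do not carry over. Pictures are saved under pics/ and viewed, at most 10 in all, crops included, and the job is handed in when it is done.

```bash
ls; mkdir -p pics; cat > h.py <<'E'
import numpy as np, cv2
from plant import manip
from scipy.spatial.transform import Rotation as R
def cam(n):
    p=manip.camera_params(n); return np.array(p["camera_matrix"]),p["k1"],R.from_rotvec(np.ravel(p["rvec"])).as_matrix(),np.ravel(p["tvec"])
def unproj(n,uv,d=None,z=None):
    K,k1,Rm,t=cam(n); uv=np.array(uv,float).reshape(-1,1,2)
    s=cv2.undistortPoints(uv,K,np.array([k1,0,0,0.]))[:,0]
    r=np.c_[s,np.ones(len(s))]
    if d is not None: return (r*np.reshape(d,(-1,1))-t)@Rm
    w=r@Rm; c=-Rm.T@t
    return c+w*((np.reshape(z,(-1,1))-c[2])/w[:,2:])
def proj(n,X):
    p=manip.camera_params(n);K,k1,_,_=cam(n)
    return cv2.projectPoints(np.array(X,float).reshape(-1,1,3),np.array(p["rvec"],float),np.array(p["tvec"],float),K,np.array([k1,0,0,0.]))[0][:,0]
def cloud(n,dep):
    v,u=np.mgrid[:480,:640]
    P=unproj(n,np.c_[u.ravel(),v.ravel()],dep.ravel()).reshape(480,640,3); P[dep==0]=np.nan
    return P
def rot(): return R.from_quat(np.array(manip.state()["tool_rot"])[[1,2,3,0]])
E
python3 - <<'E'
from h import *
for n in ["top","side"]:
    f,d=manip.grab_frame(n); cv2.imwrite(f"pics/{n}0.png",f[...,::-1]); np.save(f"{n}0.npy",d)
    for l in ["stand","puck_flat","puck_ridged","hook","hook_pin","tray","mug","cup","sugar_bowl","creamer"]:
        for r in manip.look_for(n,l)[:3]:
            print(n,l,round(r["score"],2),np.round(r["point"],3),proj(n,r["point"])[0].round())
s=manip.state();print(s)
E
```

```text
pics
top stand 0.64 [ 0.608 -0.055  0.107] [342. 237.]
top stand 0.36 [ 0.623 -0.012  0.108] [322. 228.]
top puck_ridged 0.87 [0.596 0.103 0.042] [267. 243.]
top puck_ridged 0.8 [ 0.625 -0.013  0.106] [322. 227.]
top puck_ridged 0.77 [0.423 0.039 0.039] [290. 326.]
top hook 0.9 [ 0.489 -0.218  0.01 ] [411. 305.]
top hook 0.54 [0.475 0.282 0.011] [181. 294.]
top hook_pin 0.74 [ 0.49  -0.216  0.006] [409. 305.]
top hook_pin 0.26 [ 0.604 -0.052  0.111] [341. 238.]
top tray 0.88 [0.478 0.282 0.01 ] [182. 292.]
top mug 0.78 [0.724 0.319 0.048] [175. 178.]
top cup 0.58 [ 0.719 -0.272  0.026] [440. 203.]
top cup 0.47 [ 0.61  -0.095  0.108] [362. 237.]
top sugar_bowl 0.83 [0.729 0.184 0.052] [235. 180.]
top creamer 0.54 [ 0.654 -0.207  0.018] [410. 230.]
top creamer 0.35 [ 0.492 -0.215  0.005] [409. 304.]
side stand 0.88 [ 0.613 -0.137  0.09 ] [324. 272.]
side puck_flat 0.78 [ 0.616 -0.098  0.11 ] [325. 250.]
side puck_ridged 0.97 [0.508 0.007 0.032] [264. 261.]
side puck_ridged 0.76 [0.428 0.017 0.033] [223. 258.]
side puck_ridged 0.72 [0.739 0.062 0.03 ] [378. 245.]
side hook 0.92 [ 0.49  
[... 575 characters left out ...]
4302028e+00,  5.26906932e-02,  1.61290416e+00,  1.11335406e-05,
        1.47599583e+00, -1.19010948e-01]), 'joint_vel': array([ 4.36194846e-04,  3.15574236e-04, -2.20822484e-04, -4.97960322e-05,
        7.15953392e-04,  1.59214923e-03]), 'joint_efforts': array([-5.25831601e-04, -3.93693280e+01, -3.70467067e+01, -3.78408276e-05,
        5.45629537e-04, -3.69294568e-06]), 'tool_pos': array([ 0.27003443, -0.56363337,  0.25630686]), 'tool_rot': array([4.03573473e-07, 9.75151387e-01, 2.21539549e-01, 5.61438306e-06]), 'contact_force': array([-0.2421652 ,  0.14214684, -0.18665306]), 'ft_torque': array([-0.01179044,  0.01597813,  0.01439514]), 'grasp_force': 0.0, 'gripper_width': 1.0026108950203323}
```

View pics/top0.png

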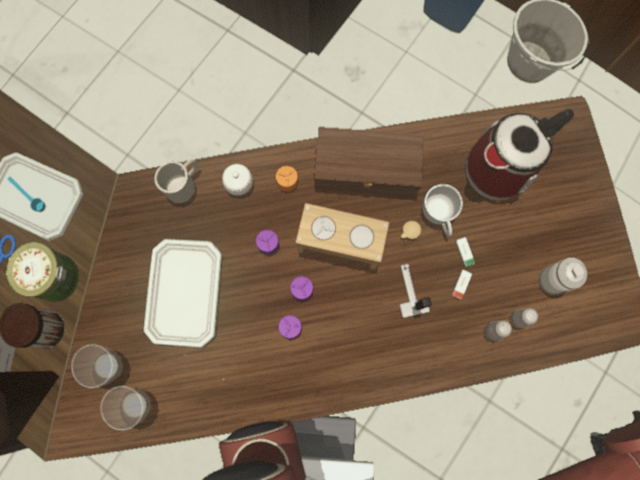

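View pics/side0.png

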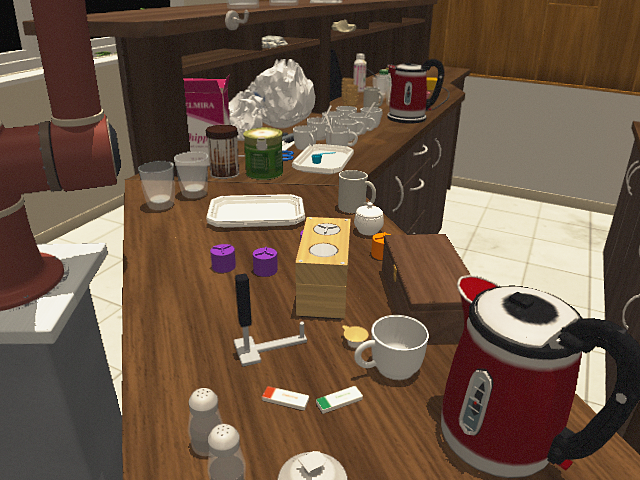

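```bash
python3 - <<'E'
from h import *
f=cv2.imread("pics/top0.png")
cv2.imwrite("pics/crop0.png",cv2.resize(f[185:345,280:450],None,fx=3.5,fy=3.5,interpolation=cv2.INTER_CUBIC))
P=cloud("top",np.load("top0.npy"))
def rect(m,name):
    q=P[m][:,:2].astype(np.float32); c,s,a=cv2.minAreaRect(q); print(name,len(q),np.round(c,4),np.round(s,4),round(a,2), np.median(P[m][:,2]).round(4))
    return q
x,y,z=np.moveaxis(P,-1,0)
m=(abs(z-.108)<.008)&(x>.5)&(x<.7)&(y>-.2)&(y<.08); m=cv2.morphologyEx(m.astype(np.uint8),cv2.MORPH_OPEN,np.ones((3,3)))>0
rect(m,"deck")
m=(z>.003)&(z<.06)&(abs(x-.49)<.1)&(y<-.13)&(y>-.32); rect(m,"hooklow")
m=(z>.1)&(abs(x-.49)<.12)&(y<-.13)&(y>-.34); rect(m,"hookgrip")
E
```

```text
deck 3475 [ 0.6171 -0.0547] [0.1764 0.0861] 81.28 0.1075
hooklow 1394 [ 0.4898 -0.2252] [0.1999 0.1897] 0.14 0.0048
hookgrip 229 [ 0.5375 -0.1742] [0.1669 0.0362] 38.22 0.1116
```

View crop.

The top view shows the stand at (342,233), with the ridged puck at (323,228) and the flat one at (362,237). The hook foot is at (414,309), its arm runs up to (405,266), and the tray is at (182,292). Candidates for the flat puck are (362,237) plain, (323,228) ridged, purple look-alikes at (267,241), (301,288) and (290,327), and an orange one at (287,178). I choose (362,237) and check it in a close crop.

View pics/crop0.png

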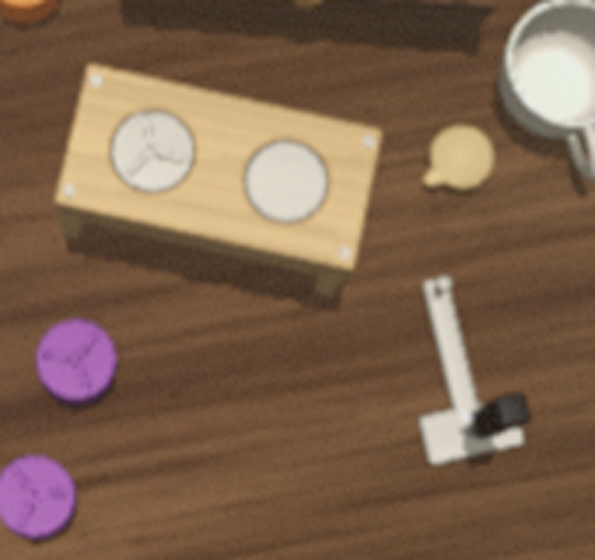

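```bash
python3 - <<'E'
from h import *
P=cloud("top",np.load("top0.npy")); f=cv2.imread("pics/top0.png")
x,y,z=np.moveaxis(P,-1,0)
g=cv2.cvtColor(f,cv2.COLOR_BGR2GRAY)
hsv=cv2.cvtColor(f,cv2.COLOR_BGR2HSV)
# hook bright pixels
roi=np.zeros(g.shape,bool); roi[255:325,392:440]=1
b=roi&(hsv[...,1]<40)&(g>120)
v,u=np.nonzero(b); W=unproj("top",np.c_[u,v],z=np.full(len(u),.008))
arm=W[(v<298)&(v>275)]; foot=W[v>=300]
fit=cv2.fitLine(arm[:,:2].astype(np.float32),cv2.DIST_L2,0,.01,.01).ravel(); print("arm dir",fit, np.degrees(np.arctan2(fit[1],fit[0])))
print("foot",cv2.minAreaRect(foot[:,:2].astype(np.float32)),"all",W.min(0),W.max(0))
k=roi&(g<45); print("grip px",np.argwhere(k).min(0),np.argwhere(k).max(0)); 
v,u=np.nonzero(k&(z>.12)); print("griptop",np.nanmedian(P[v,u],0),len(v))
for uv in [(323,228),(362,237)]:
    print(unproj("top",[uv],z=[.108]))
# robot cam check, side corner check of stand
for n in "stand tray".split(): pass
# tray: rim
m=(z>.018)&(z<.04)&(abs(x-.48)<.15)&(abs(y-.28)<.12); print("tray",cv2.minAreaRect(P[m][:,:2].astype(np.float32)))
K,k1,Rm,t=cam("top"); print("cam",-Rm.T@t)
ca=proj("top",[[.617,-.055,.108]]);print(ca)
E
```

```text
arm dir [ 0.95103574  0.30908087  0.530165   -0.21267432] 18.003849
foot ((0.48634591698646545, -0.22560490667819977), (0.033557113260030746, 0.060012828558683395), 16.633220672607422) all [ 0.46263522 -0.25679698  0.008     ] [ 0.57945892 -0.19262528  0.008     ]
grip px [300 416] [308 423]
griptop [ 0.4808082  -0.21827393  0.12929688] 18
[[ 0.62293201 -0.01469547  0.108     ]]
[[ 0.6104342  -0.09536017  0.108     ]]
tray ((0.4773402214050293, 0.27694475650787354), (0.22825926542282104, 0.1541059911251068), 1.174088478088379)
cam [ 0.35883939 -0.0098702   1.25651921]
[[342.48480642 232.34221745]]
```

The crop shows a plain disc at crop (286,181), which is the flat puck in the right recess (full picture 362,237). The ridged puck is at crop (152,150). Next I refine the hook pose and work out the approach.

```bash
cat >> h.py <<'E'
def th():
    a=rot().as_matrix()[:,0]; return np.arctan2(a[1],a[0])
def go(p,deg=None):
    "tool-frame shift, turn about tool z (tool pointing down)"
    s=manip.state(); d=rot().as_matrix().T@(np.array(p)-s["tool_pos"]); print("shift",d.round(4),end=" ")
    if deg is not None: print("turn z",round(-(np.radians(deg)-th()),4),"resid tilt",rot().as_matrix()[:,2].round(4))
E
python3 - <<'E'
from h import *
print("top griptop",unproj("top",[(426.3,302)],z=[.14]),"pin",unproj("top",[(405,268)],z=[.036]))
print("side griptop",unproj("side",[(242,276)],z=[.14]),"pin",unproj("side",[(302,324)],z=[.036]))
o=np.array([.486,-.2245]);a=np.radians(17.3);ex=np.array([np.cos(a),np.sin(a)]);ey=np.array([-ex[1],ex[0]])
def X(x,y,z): return [*(o+x*ex+y*ey),z]
pts=[X(i,j,.008) for i in(-.015,.015) for j in (-.03,.03)]+[X(i,j,.14) for i in(-.009,.009) for j in (-.009,.009)]+[X(.09,0,.036),X(.097,.007,.008),X(.097,-.007,.008)]
ims=[]
for n,(r0,c0) in {"top":(250,385),"side":(265,220)}.items():
    f=cv2.imread(f"pics/{n}0.png")[r0:r0+105,c0:c0+105]; f=cv2.resize(f,None,fx=5,fy=5,interpolation=cv2.INTER_CUBIC)
    for p in proj(n,pts): cv2.circle(f,tuple(int(v) for v in ((p-[c0,r0]+.5)*5)),2,(0,0,255),-1)
    ims.append(f[:, :395])
cv2.imwrite("pics/fit.png",np.hstack(ims))
go([.487,-.2245,.25],107.3)
E
```

```text
top griptop [[ 0.48393178 -0.22655707  0.14      ]] pin [[ 0.56547347 -0.19738808  0.036     ]]
side griptop [[ 0.48730836 -0.22417666  0.14      ]] pin [[ 0.57333404 -0.20267047  0.036     ]]
shift [ 0.3422 -0.2121  0.0063] turn z -1.426 resid tilt [ 0.  0. -1.]
```

View pics/fit.png

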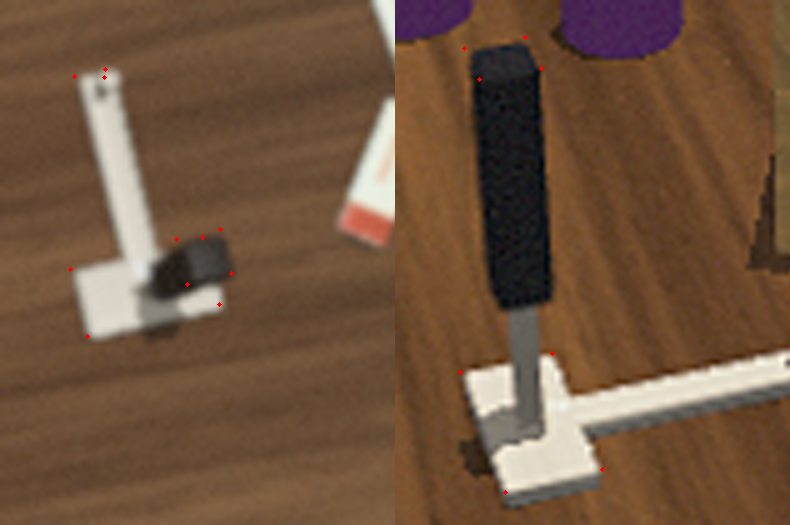

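Fit is good to about 1–2 mm, with yaw ≈16°. I move over the hook.

```bash
python3 -m inch '[[[0.0425,-0.0265,0],[0,0,0],1],[[0.0425,-0.0265,0],[0,0,0],1],[[0.0425,-0.0265,0],[0,0,0],1],[[0.0425,-0.0265,0],[0,0,0],1],[[0.0425,-0.0265,0],[0,0,0],1],[[0.0425,-0.0265,0],[0,0,0],1],[[0.0425,-0.0265,0],[0,0,0],1],[[0.0425,-0.0265,0],[0,0,0],1]]'; python3 -m inch '[[[0,0,0],[0,0,-0.145],1],[[0,0,0],[0,0,-0.145],1],[[0,0,0],[0,0,-0.145],1],[[0,0,0],[0,0,-0.145],1],[[0,0,0],[0,0,-0.145],1],[[0,0,0],[0,0,-0.145],1],[[0,0,0],[0,0,-0.145],1],[[0,0,0],[0,0,-0.145],1]]'; python3 -m inch '[[[0,0,0],[0,0,-0.122],1],[[0,0,0],[0,0,-0.122],1],[[0,0,0],[0,0,0],1]]'
python3 -c "
from h import *
go([.4855,-.2255,.118],106)"
```

```text
time: 1.9
tool_pos: [0.4855, -0.2243, 0.2567]
tool_rot: [0.0, 0.975, 0.221, 0.0]
contact_force: [0.1, -0.3, 0.4]
gripper_width: 1.0
grasp_force: 0.0
time: 2.7
tool_pos: [0.4847, -0.2261, 0.2564]
tool_rot: [0.0, 0.692, 0.722, 0.0]
contact_force: [0.4, -0.4, 0.0]
gripper_width: 0.997
grasp_force: 0.0
time: 3.0
tool_pos: [0.4847, -0.2261, 0.2564]
tool_rot: [0.0, 0.602, 0.799, -0.0]
contact_force: [0.2, -0.2, 0.5]
gripper_width: 1.004
grasp_force: 0.0
shift [0.0004 0.0009 0.1384] turn z 0.0005 resid tilt [ 1.e-04 -1.e-04 -1.e+00]
```

```bash
python3 -m inch '[[[0,0.001,0.04],[0,0,0],1],[[0,0,0.04],[0,0,0],1],[[0,0,0.04],[0,0,0],1],[[0,0,0.026],[0,0,0],1],[[0,0,0],[0,0,0],0],[[0,0,0],[0,0,0],0],[[0,0,0],[0,0,0],0],[[0,0,0],[0,0,0],0]]'; python3 -m inch '[[[0,0,0],[0,0,0],0],[[0,0,0],[0,0,0],0],[[0,0,0],[0,0,0],0],[[0,0,0],[0,0,0],0]]'
```

```text
time: 3.8
tool_pos: [0.4871, -0.2267, 0.1129]
tool_rot: [0.002, 0.602, 0.799, 0.0]
contact_force: [-0.0, 0.0, 0.5]
gripper_width: 0.328
grasp_force: 0.0
time: 4.2
tool_pos: [0.4869, -0.2267, 0.1126]
tool_rot: [0.002, 0.602, 0.799, 0.0]
contact_force: [-0.4, 0.5, 5.6]
gripper_width: 0.199
grasp_force: 60.0
```

```bash
python3 -m inch '[[[0,0,-0.02],[0,0,0],0],[[0,0,-0.03],[0,0,0],0],[[0,-0.02,0],[0,0,0],0],[[0,-0.025,0],[0,0,0],0],[[0,-0.02,0],[0,0,0],0],[[0,0,0],[0,0,0.14],0],[[0,0,0],[0,0,0.14],0],[[0,0,0],[0,0,0.1525],0]]'; python3 -m inch '[[[0,0,0],[0,0,0],0]]'; python3 - <<'E'
from h import *
f,d=manip.grab_frame("top"); cv2.imwrite("pics/top1.png",f[...,::-1]); np.save("top1.npy",d)
s=manip.state(); p=s["tool_pos"]; t=th()-np.pi/2; ex=np.array([np.cos(t),np.sin(t)]); ey=np.array([-ex[1],ex[0]])
print(p,np.degrees(t)); hz=p[2]-.1126
sx=np.array([np.cos(np.radians(-8.8)),np.sin(np.radians(-8.8))]); sy=np.array([-sx[1],sx[0]]); c=np.array([.617,-.055])
pin=p[:2]+.09*ex; q=pin-c; print("pin stand frame",q@sx,q@sy,"hookz",hz)
pts=[[*pin,hz+.036]]+[[*(p[:2]+.097*ex+j*ey),hz+.008] for j in(-.007,.007)]+[[*(p[:2]-.015*ex+j*ey),hz+.008] for j in(-.03,.03)]
pts+=[[*(c+i*sx+j*sy),.108] for i in(-.042,.042) for j in(-.088,.088)]+[[*(c+j*sy),.108] for j in (-.04,.04)]
r0,c0=200,295;f=cv2.resize(f[r0:r0+150,c0:c0+150,::-1],None,fx=4,fy=4,interpolation=cv2.INTER_CUBIC)
for q in proj("top",pts): cv2.circle(f,tuple(int(v) for v in ((q-[c0,r0]+.5)*4)),2,(0,0,255),-1)
cv2.imwrite("pics/fit1.png",f)
E
```

```text
time: 5.0
tool_pos: [0.4226, -0.2436, 0.1599]
tool_rot: [-0.0, 0.76, 0.65, -0.0]
contact_force: [-0.1, -0.1, -1.5]
gripper_width: 0.205
grasp_force: 59.3
time: 5.1
tool_pos: [0.4228, -0.2436, 0.1599]
tool_rot: [-0.0, 0.758, 0.652, -0.0]
contact_force: [0.6, 0.2, -1.4]
gripper_width: 0.205
grasp_force: 59.3
[ 0.4228581  -0.24353719  0.15989313] -8.430719641831777
pin stand frame -0.07301488634797812 -0.21543870540099608 hookz 0.04729312929085838
```

View pics/fit1.png

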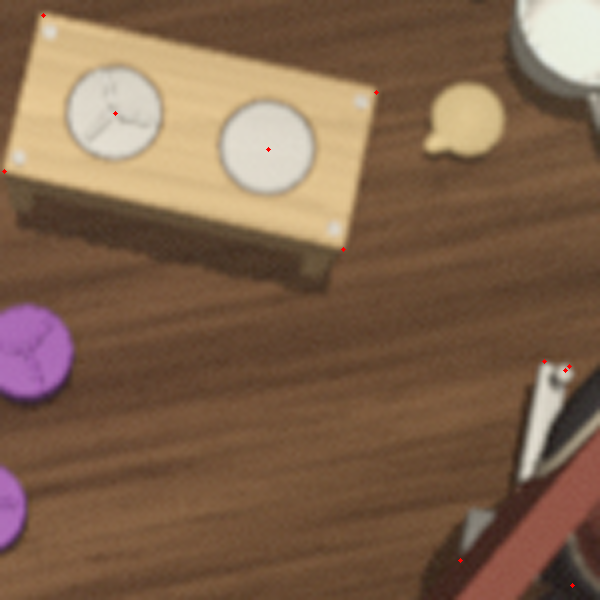

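Marks sit on the stand's corners and recess centres and on the arm's end, so the geometry holds. Next I bring the pin up to the stand's front face to reference x by touch.

```bash
python3 -m inch '[[[0.044,0,0],[0,0,0.0065],0],[[0.044,0,0],[0,0,0],0],[[0.044,0,0],[0,0,0],0],[[0.043,0,0],[0,0,0],0],[[0,0.01,0],[0,0,0],0],[[0,0.01,0],[0,0,0],0],[[0,0,0],[0,0,0],0]]'; for i in 1 2 3; do python3 -c "
from h import *
p=manip.state()['tool_pos'];a=np.radians(-8.8);t=th()-np.pi/2;q=p[:2]+.09*np.array([np.cos(t),np.sin(t)])-[.617,-.055];print('PIN',q@[np.cos(a),np.sin(a)],q@[-np.sin(a),np.cos(a)],np.degrees(t),manip.state()['contact_force']@[np.cos(a),np.sin(a),0],manip.state()['ft_torque'].round(2))"; python3 -m inch '[[[0,0.002,0],[0,0,0],0],[[0,0.002,0],[0,0,0],0]]'; done
```

```text
time: 5.85
tool_pos: [0.471, -0.0749, 0.1606]
tool_rot: [0.0, 0.76, 0.65, -0.0]
contact_force: [-0.3, 0.0, -1.1]
gripper_width: 0.199
grasp_force: 59.3
PIN -0.05123516066448092 -0.04218715402131565 -8.919090767367804 -0.25440276799648087 [-0.02  0.03 -0.  ]
time: 6.05
tool_pos: [0.4738, -0.0757, 0.1601]
tool_rot: [-0.0, 0.761, 0.649, -0.0]
contact_force: [0.1, 0.8, -2.0]
gripper_width: 0.206
grasp_force: 59.3
PIN -0.048394059971953694 -0.04271886145646 -9.051002776464847 -0.03480465471787807 [-0.   -0.02 -0.01]
time: 6.25
tool_pos: [0.4779, -0.0757, 0.1603]
tool_rot: [-0.0, 0.76, 0.649, -0.0]
contact_force: [-0.0, 1.2, -0.3]
gripper_width: 0.207
grasp_force: 59.3
PIN -0.044330349459133694 -0.04211744637392075 -9.013112323124053 -0.2177747081026508 [ 0.06  0.02 -0.02]
time: 6.45
tool_pos: [0.4798, -0.0757, 0.1603]
tool_rot: [-0.003, 0.76, 0.65, -0.003]
contact_force: [-14.1, 1.8, 8.5]
gripper_width: 0.2
grasp_force: 60.7
```

```bash
cat > s.py <<'E'
from h import *
s=manip.state();p=s['tool_pos'];a=np.radians(-8.8);t=th()-np.pi/2;q=p[:2]+.09*np.array([np.cos(t),np.sin(t)])-[.617,-.055]
A=np.array([[np.cos(a),np.sin(a),0],[-np.sin(a),np.cos(a),0],[0,0,1]]);
print('PIN',(A[:2,:2]@q).round(4),'z',round(p[2]-.1126+.036,4),'yaw',np.degrees(t).round(2),'F',(A@s['contact_force']).round(1),'T',(A@s['ft_torque']).round(2))
E
for i in 1 2 3; do python3 -m inch '[[[0,-0.001,0],[0,0,0],0],[[0,0,0],[0,0,0],0]]' >/dev/null;python3 s.py; done
```

```text
PIN [-0.0429 -0.0417] z 0.0832 yaw -8.96 F [-5.3 -0.8  0.8] T [-0.14  1.01  0.02]
PIN [-0.0431 -0.0416] z 0.0831 yaw -8.97 F [-3.3 -1.7 -1.7] T [-0.17  0.68 -0.03]
PIN [-0.0434 -0.0415] z 0.0836 yaw -8.96 F [-1.6  0.3 -2.4] T [-0.09  0.32 -0.01]
```

```bash
python3 -m inch '[[[0,-0.008,0],[0,0,0],0],[[0,0,0.017],[0,0,0],0],[[0,0,0.017],[0,0,0],0],[[0.0015,0.018,0],[0,0,0.002],0],[[0,0.018,0],[0,0,0],0],[[0,0.0175,0],[0,0,0],0],[[0,0,0],[0,0,0],0]]' >/dev/null; python3 s.py;  python3 -m inch '[[[0,0,-0.004],[0,0,0],0],[[0,0,-0.004],[0,0,0],0],[[0,0,0],[0,0,0],0]]' >/dev/null;python3 s.py;for i in 1 2 ; do python3 -m inch '[[[0,0,-0.002],[0,0,0],0],[[0,0,0],[0,0,0],0]]' >/dev/null;python3 s.py; done
```

```text
PIN [ 0.0039 -0.0406] z 0.0507 yaw -9.08 F [-0.6 -0.  -2. ] T [ 0.03  0.08 -0.02]
PIN [ 0.0021 -0.0405] z 0.0588 yaw -9.08 F [-0.5  0.  -1.7] T [-0.01  0.   -0.04]
PIN [ 0.0018 -0.0404] z 0.06 yaw -9.08 F [ 0.4 -0.8 -1.9] T [-0.01 -0.05 -0.  ]
PIN [ 0.0017 -0.0404] z 0.0607 yaw -9.08 F [ 3.8 -0.2 -7.6] T [-0.03 -0.22 -0.04]
```

```bash
for i in 1 2; do python3 -m inch '[[[0,0,0.004],[0,0,0],0],[[0.005,0,0],[0,0,0],0],[[0,0,0],[0,0,0],0],[[0,0,-0.003],[0,0,0],0],[[0,0,-0.002],[0,0,0],0],[[0,0,0],[0,0,0],0]]' >/dev/null;python3 s.py; done
```

```text
PIN [ 0.0026 -0.0355] z 0.0636 yaw -9.08 F [ 0.2  0.8 -1. ] T [-0.02 -0.01 -0.03]
PIN [ 0.0015 -0.0302] z 0.0611 yaw -9.08 F [  8.5   0.7 -14. ] T [ 0.05 -0.63  0.05]
```

```bash
python3 -m inch '[[[0,0,0.006],[0,0,0],0],[[-0.005,0,0],[0,0,0],0],[[0,0,0],[0,0,0],0],[[0,0,-0.003],[0,0,0],0],[[0,0,-0.003],[0,0,0],0],[[0,0,0],[0,0,0],0]]' >/dev/null;python3 s.py; for i in 1 2 3; do python3 -m inch '[[[0,0,-0.002],[0,0,0],0],[[0,0,0],[0,0,0],0]]' >/dev/null;python3 s.py; done
```

```text
PIN [ 0.0028 -0.0355] z 0.065 yaw -9.08 F [ 0.8  0.1 -2.5] T [ 0.02 -0.03 -0.04]
PIN [ 0.0023 -0.0354] z 0.0662 yaw -9.08 F [ 0.2 -0.7 -1.6] T [-0.06 -0.02 -0.02]
PIN [ 0.0022 -0.0354] z 0.0679 yaw -9.08 F [ 0.1  0.2 -1.6] T [0.06 0.05 0.01]
PIN [ 0.0014 -0.0353] z 0.0689 yaw -9.08 F [ 0.1  0.7 -5.1] T [0.08 0.23 0.03]
```

```bash
for i in 1 2 3; do python3 -m inch '[[[0,0,-0.002],[0,0,0],0],[[0,0,-0.002],[0,0,0],0],[[0,0,-0.001],[0,0,0],0],[[0,0,0],[0,0,0],0]]' >/dev/null;python3 s.py; done
```

```text
PIN [ 0.0014 -0.0352] z 0.0742 yaw -9.07 F [ 1.2  0.7 -9.1] T [0.27 0.53 0.15]
PIN [ 0.0018 -0.0353] z 0.0799 yaw -9.07 F [-0.3  1.2 -8.9] T [0.41 0.7  0.19]
PIN [ 0.0021 -0.0353] z 0.0849 yaw -9.07 F [-1.1  1.2 -8.7] T [0.6  0.74 0.28]
```

```bash
python3 -m inch '[[[0,0,-0.0015],[0,0,0],0],[[0,0,0],[0,0,0],0],[[0,0,0],[0,0,0],0]]' >/dev/null;python3 s.py; python3 -m inch '[[[0,0,0.006],[0,0,0],0],[[0,0,0.008],[0,0,0],0],[[0,0,0.01],[0,0,0],0],[[0,0,0.01],[0,0,0],0],[[0,0,0.004],[0,0,0],0],[[0,0,0],[0,0,0],0]]' >/dev/null;python3 s.py;python3 - <<'E'
from h import *
f,d=manip.grab_frame("top"); np.save("top2.npy",d); cv2.imwrite("pics/top2.png",f[...,::-1])
P=cloud("top",d); 
for y0 in (-.04,.04):
    a=np.radians(-8.8); c=np.array([.617,-.055])+y0*np.array([-np.sin(a),np.cos(a)])
    m=(np.hypot(P[...,0]-c[0],P[...,1]-c[1])<.018)&(P[...,2]<.16); print(y0,m.sum(),np.nanmedian(P[m],0))
E
```

```text
PIN [ 0.0024 -0.0355] z 0.0867 yaw -9.08 F [-0.2  2.3 -8.6] T [0.67 0.74 0.24]
PIN [ 0.0015 -0.0355] z 0.047 yaw -9.09 F [-0.6  1.  -1.3] T [0.01 0.07 0.04]
-0.04 17 [ 0.62648022 -0.09700777  0.12472288]
0.04 187 [ 0.62570882 -0.01217876  0.10792702]
```

```bash
python3 -m inch '[[[0,-0.02,0],[0,0,0],0],[[0,-0.035,0],[0,0,0],0],[[0,-0.035,0],[0,0,0],0],[[-0.04,0,-0.005],[0,0,0],0],[[-0.045,0,0],[0,0,0],0],[[-0.045,0,0],[0,0,0],0],[[0,0,0],[0,0,0],0]]' >/dev/null;python3 s.py; python3 -m inch '[[[0,0,0.007],[0,0,0],0],[[0,0,0.005],[0,0,0],0],[[0,0,0],[0,0,0],0]]' >/dev/null;python3 s.py;for i in 1 2; do python3 -m inch '[[[0,0,0.002],[0,0,0],0],[[0,0,0],[0,0,0],0]]' >/dev/null;python3 s.py; done
```

```text
PIN [-0.0879 -0.1701] z 0.0548 yaw -9.42 F [-0.5  0.9 -1.5] T [ 0.03 -0.01  0.01]
PIN [-0.0893 -0.1633] z 0.0397 yaw -8.98 F [ 0.2  0.4 -1.8] T [-0.01  0.04  0.03]
PIN [-0.0886 -0.164 ] z 0.0388 yaw -9.0 F [-1.  -0.4 -1.7] T [-0.    0.07  0.01]
PIN [-0.0885 -0.1647] z 0.0371 yaw -9.05 F [ 0.5  0.  -1.6] T [-0.02  0.07  0.04]
```

```bash
for i in 1 2; do python3 -m inch '[[[0,0,0.0015],[0,0,0],0],[[0,0,0],[0,0,0],0]]' >/dev/null;python3 s.py; done
```

```text
PIN [-0.0883 -0.1651] z 0.0361 yaw -9.08 F [-0.   0.4  0. ] T [ 0.14  0.04 -0.04]
PIN [-0.0882 -0.1652] z 0.036 yaw -9.08 F [-5.5  2.   9.1] T [0.45 0.82 0.02]
```

```bash
python3 -m inch '[[[0,0,-0.001],[0,0,0],0],[[0,0,0],[0,0,0],0.3],[[0,0,0],[0,0,0],0.6],[[0,0,0],[0,0,0],1],[[0,0,0],[0,0,0],1],[[0,0,0],[0,0,0],1],[[0,0,-0.02],[0,0,0],1],[[0,0,-0.03],[0,0,0],1]]'; python3 -m inch '[[[0,0,-0.05],[0,0,0],1],[[0,0,-0.04],[0,0,0],1],[[0,0,0],[0,0,0],1]]'; python3 - <<'E'
from h import *
f,d=manip.grab_frame("side"); cv2.imwrite("pics/side1.png",f[...,::-1])
go([.612,-.0945,.2],81.2)
for r in manip.look_for("side","hook")[:1]+manip.look_for("side","hook_pin")[:1]: print(r)
E
```

```text
time: 15.6
tool_pos: [0.414, -0.1894, 0.16]
tool_rot: [-0.003, 0.761, 0.649, -0.001]
contact_force: [-0.5, -0.2, -0.5]
gripper_width: 0.997
grasp_force: 0.0
time: 15.9
tool_pos: [0.4181, -0.1921, 0.2595]
tool_rot: [0.006, 0.761, 0.649, 0.002]
contact_force: [-0.1, 0.3, -0.1]
gripper_width: 0.995
grasp_force: 0.0
shift [0.1266 0.1769 0.0568] turn z -0.0049 resid tilt [ 0.0064 -0.0044 -1.    ]
{'point': [0.4273, -0.1981, 0.0119], 'score': 0.57}
{'point': [0.4201, -0.1917, 0.0135], 'score': 0.74}
```

View pics/side1.png

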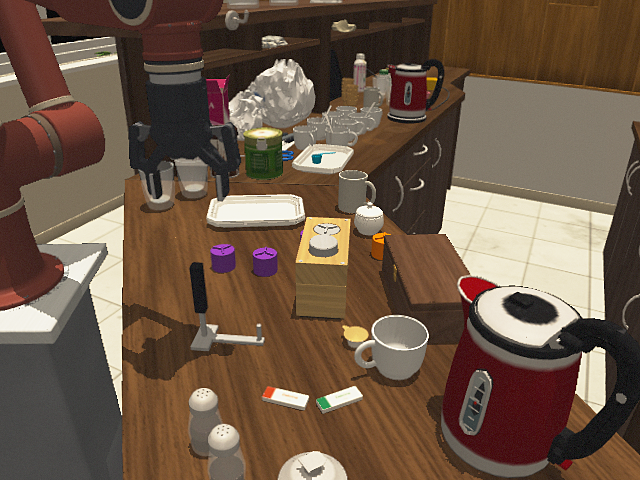

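The hook stands upright at (205,335), clear of the stand, and the flat puck is raised at (323,243). Now I move over the puck.

```bash
python3 -m inch '[[[0.0316,0.044,0.01],[0,0,0],1],[[0.0316,0.044,0.01],[0,0,0],1],[[0.0316,0.044,0.01],[0,0,0],1],[[0.0316,0.044,0.01],[0,0,-0.005],1],[[0,0,0.015],[0,0,0],1],[[0,0,0],[0,0,0],1],[[0,0,0],[0,0,0],1]]';  python3 - <<'E'
from h import *
go([.612,-.0945,.131],81.2)
E
```

```text
time: 16.75
tool_pos: [0.5897, -0.1023, 0.1984]
tool_rot: [-0.002, 0.759, 0.651, -0.001]
contact_force: [0.2, -0.2, 0.9]
gripper_width: 1.001
grasp_force: 0.0
shift [0.0111 0.0212 0.0674] turn z -0.0003 resid tilt [-4.e-03  9.e-04 -1.e+00]
```

```bash
python3 -m inch '[[[0.011,0.021,0],[0,0,0],1],[[0,0,0.03],[0,0,0],1],[[0,0,0.02],[0,0,0],1],[[0,0,0.017],[0,0,0],1],[[0,0,0],[0,0,0],1],[[0,0,0],[0,0,0],1]]';  python3 - <<'E'
from h import *
go([.612,-.0945,.131],81.2)
E
```

```text
time: 17.35
tool_pos: [0.6135, -0.0951, 0.1342]
tool_rot: [0.0, 0.76, 0.65, 0.0]
contact_force: [-0.5, 0.9, 0.3]
gripper_width: 1.002
grasp_force: 0.0
shift [ 0.0004 -0.0015  0.0032] turn z -0.0008 resid tilt [ 6.e-04 -2.e-04 -1.e+00]
```

```bash
python3 -m inch '[[[0,-0.001,0.001],[0,0,0],0.7],[[0,0,0],[0,0,0],0.6],[[0,0,0],[0,0,0],0.5],[[0,0,0],[0,0,0],0.45]]';  python3 -m inch '[[[0,0,0],[0,0,0],0.3],[[0,0,0],[0,0,0],0.3],[[0,0,0],[0,0,0],0.3],[[0,0,0],[0,0,0],0.3]]'
```

```text
time: 17.75
tool_pos: [0.6131, -0.0945, 0.1332]
tool_rot: [0.0, 0.759, 0.651, 0.0]
contact_force: [-0.0, -1.0, 0.6]
gripper_width: 0.533
grasp_force: 61.3
time: 18.15
tool_pos: [0.6128, -0.0944, 0.1326]
tool_rot: [0.0, 0.759, 0.651, 0.0]
contact_force: [0.4, 1.1, 1.0]
gripper_width: 0.538
grasp_force: 61.5
```

```bash
python3 -m inch '[[[0,0,-0.003],[0,0,0],0.3],[[0,0,-0.005],[0,0,0],0.3],[[0,0,-0.008],[0,0,0],0.3],[[0,0,-0.01],[0,0,0],0.3],[[0,0,0],[0,0,0],0.3]]';  python3 -m inch '[[[0,0,-0.03],[0,0,0],0.3],[[0,0,-0.04],[0,0,0],0.3],[[0,0,-0.02],[0,0,0],0.3],[[0,0,0],[0,0,0],0.3]]'; python3 - <<'E'
from h import *
f,d=manip.grab_frame("side"); cv2.imwrite("pics/side2.png",f[150:390,150:490,::-1])
go([.477,.277,.2],81.2)
E
```

```text
time: 18.65
tool_pos: [0.6135, -0.0947, 0.1609]
tool_rot: [0.001, 0.759, 0.651, 0.001]
contact_force: [0.2, 0.2, -1.6]
gripper_width: 0.535
grasp_force: 64.0
time: 19.05
tool_pos: [0.6145, -0.0949, 0.2538]
tool_rot: [0.003, 0.759, 0.651, 0.002]
contact_force: [-0.1, -0.3, -1.5]
gripper_width: 0.531
grasp_force: 64.0
shift [ 0.3464 -0.1918  0.0498] turn z 0.0002 resid tilt [ 0.0035 -0.001  -1.    ]
```

View pics/side2.png

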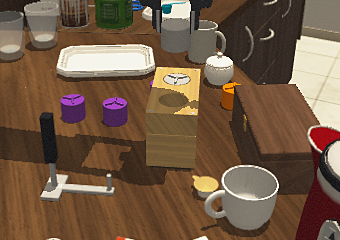

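The recess is empty at crop (172,98), and the puck hangs in the gripper at crop (175,35). Now to the tray.

```bash
python3 -m inch '[[[0.0433,-0.024,0],[0,0,0],0.3],[[0.0433,-0.024,0],[0,0,0],0.3],[[0.0433,-0.024,0],[0,0,0],0.3],[[0.0433,-0.024,0],[0,0,0],0.3],[[0.0433,-0.024,0],[0,0,0],0.3],[[0.0433,-0.024,0],[0,0,0],0.3],[[0.0433,-0.024,0],[0,0,0],0.3],[[0.0433,-0.024,0],[0,0,0],0.3]]' >/dev/null;  python3 -m inch '[[[0,0,0],[0,0,0],0.3],[[0,0,0.04],[0,0,0],0.3],[[0,0,0.05],[0,0,0],0.3],[[0,0,0.04],[0,0,0],0.3],[[0,0,0.03],[0,0,0],0.3],[[0,0,0.025],[0,0,0],0.3],[[0,0,0],[0,0,0],0.3],[[0,0,0],[0,0,0],0.3]]'; python3 - <<'E'
from h import *
go([.477,.277,.058],81.2)
E
```

```text
time: 20.7
tool_pos: [0.4745, 0.2761, 0.0613]
tool_rot: [-0.001, 0.759, 0.651, -0.002]
contact_force: [-0.9, -0.4, -2.2]
gripper_width: 0.535
grasp_force: 68.0
shift [0.0013 0.0023 0.0033] turn z -0.0002 resid tilt [-0.0039 -0.0019 -1.    ]
```

```bash
for i in 1 2 3 4; do python3 -m inch '[[[0,0,0.0015],[0,0,0],0.3],[[0,0,0],[0,0,0],0.3]]' | grep -E "pos|cont"; done
```

```text
tool_pos: [0.4757, 0.2769, 0.0617]
contact_force: [0.2, 0.5, -2.7]
tool_pos: [0.4759, 0.2772, 0.0605]
contact_force: [-0.6, 0.2, -1.5]
tool_pos: [0.4758, 0.2772, 0.0589]
contact_force: [-0.1, -0.3, -2.0]
tool_pos: [0.4761, 0.2775, 0.0581]
contact_force: [-1.0, 0.9, 2.2]
```

```bash
python3 -m inch '[[[0,0,0],[0,0,0],0.6],[[0,0,0],[0,0,0],0.8],[[0,0,0],[0,0,0],1],[[0,0,0],[0,0,0],1],[[0,0,0],[0,0,0],1],[[0,0,-0.02],[0,0,0],1],[[0,0,-0.04],[0,0,0],1],[[0,0,-0.05],[0,0,0],1]]' >/dev/null; python3 -m inch '[[[0,-0.05,-0.03],[0,0,0],1],[[0,-0.05,0],[0,0,0],1],[[0,0,0],[0,0,0],1],[[0,0,0],[0,0,0],1]]'; python3 - <<'E'
from h import *
f,d=manip.grab_frame("top"); cv2.imwrite("pics/top3.png",f[...,::-1])
g,_=manip.grab_frame("side"); cv2.imwrite("pics/end.png",np.hstack([f[190:390,140:440,::-1],g[150:350,150:450,::-1]]))
P=cloud("top",d);x,y,z=np.moveaxis(P,-1,0)
m=(abs(x-.477)<.06)&(abs(y-.277)<.05)&(z>.045)&(z<.06); print(m.sum(),P[m].mean(0),z[m].std(),np.nanpercentile(z[m],[5,95]))
A=np.c_[P[m][:,:2],np.ones(m.sum())];print("slope",np.linalg.lstsq(A,z[m],rcond=None)[0])
E
```

```text
time: 22.7
tool_pos: [0.3834, 0.2916, 0.1933]
tool_rot: [0.0, 0.759, 0.651, 0.0]
contact_force: [1.4, -0.4, 1.0]
gripper_width: 0.997
grasp_force: 0.0
386 [0.47489664 0.27773137 0.04982856] 0.002239473742008823 [0.04609956 0.0537102 ]
slope [ 0.00736467 -0.02034029  0.05198024]
```

View pics/end.png

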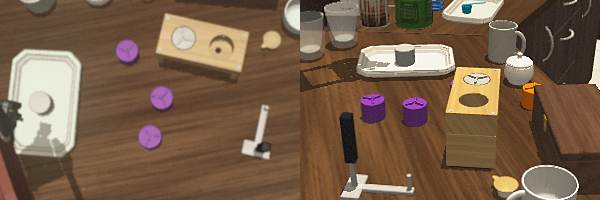

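The puck stands flat side up in the tray at (40,103), with its top at z 0.050 and level. The hook is upright at (349,150), and the ridged puck is down in its recess. I hand in.

```bash
python3 -c "
from plant import manip
print(manip.job_done())"
```

```text
the job is handed in; nothing more can be done
None
```

I handed the job in at about 23 s: the flat puck stands flat side up near the tray centre, the hook stands upright clear of the stand, and the ridged puck is still in its recess. The hand-in returned no verdict.

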